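Fit the die and cap on the tart-shell machine

TASK

Set up the tart-shell machine: lower the aluminium die face down onto the machine's steel centring spigot until its flange lies flat on the round plate and let go, then lower the blue cap face down onto the spigot on top of the die until it lies flat, and let go. Only then push the red lock lever fully over to its other end. Do not drop the parts, and leave the bowl of strawberries, the pie tin and the shaker where they stand.

Things in the scene. Friction and masses are not known exactly. Their poses are not given: they have to be found in the camera images.
- machine: White bench tart-shell machine, fixed, may be turned about the vertical. Low box 190 mm (its x) by 275 mm (its y, from +85 to -190), top 35 mm above the table; on it a round steel plate 132 mm across, 10 mm high, with a spigot in the middle. Origin on the table under the spigot's axis, z up. The lock lever stands 135 mm off on the -y side and swings towards the machine's +x.
- spigot (a point): Foot of the machine's spigot: on its axis, in the upper face of the round plate, 45 mm above the table; axes as the machine's. The spigot is 50 mm across and rises 10 mm above this point, its top edge bevelled by 3 mm. The die's underside belongs on this point.
- die_mid (a point): Centre of the loose round aluminium die, 28 mm above its underside. A flange 100 mm across, 16 mm thick, with a recess 54 mm across and 12 mm deep in its underside; a plain hub 56 mm across from 16 to 46 mm up, to grip; a dark spigot 32 mm across from 46 to 56 mm, top edge bevelled 3 mm. Stands face (recess) down from the start. About 0.42 kg.
- die_foot (a point): Centre of the die's underside, on its axis.
- die_shoulder (a point): Centre of the die's upper shoulder (the hub's top), on its axis, 46 mm above its underside, where the upper spigot begins. The cap's underside belongs on this point.
- cap_mid (a point): Centre of the loose round blue plastic cap, 26 mm above its underside. A flange 76 mm across, 16 mm thick, with a recess 36 mm across and 12 mm deep in its underside (too small for the machine's spigot); a plain knob 36 mm across from 16 to 52 mm up, to grip. Stands face (recess) down from the start. About 0.14 kg.
- cap_foot (a point): Centre of the cap's underside, on its axis.
- die: The die as above; origin at the centre of its underside.
- cap: The cap as above; origin at the centre of its underside.
- lock_lever (a joint): Angle of the lock lever, rad: 0 leaning 0.5 rad towards the machine's -x, 1.0 (its stop, locked) leaning 0.5 rad to the machine's +x. It stays where it is left; about 1 N at its ball moves it.
- lock_lever_tip (a point): Centre of the red ball, 26 mm across, on the lever's 60 mm stem (10 mm thick). The pivot axis lies along the machine's y, 57 mm above the table, 135 mm from the spigot's axis on the machine's -y side; the ball's centre is 110 to 117 mm above the table. The grey block under it is 70 by 50 mm, top 60 mm above the table.
- berry_bowl: Clear bowl heaped with strawberries, 156 mm across, about 125 mm high with its fruit; bystander. Origin under its centre.
- pie_tin: Copper-coloured empty pie tin, 168 mm across, 33 mm high; bystander. Origin under its centre.
- shaker: Aluminium flour shaker with a steel cap, 64 mm across, 85 mm high; bystander. Origin under its centre.
Not all that is in view belongs to the job. What is shaped like the die but yellow is not meant.

How it is judged:
By the outcome, as a careful person would: the job done as asked, in the order asked, and still so for the second after the job is handed in, with the robot touching nothing.
It also fails if it takes over 69 s, if anything falls off the work surface, if the arm or the gripper's body presses on something with over 40 N, if the wrist force passes 120 N, or if a joint passes its speed limit or range.

ROBOT

A 6-joint arm with a two-finger parallel gripper is mounted at the origin on the work surface. World frame = base frame: x ahead of the robot, y to its left, z up, the work surface at z = 0. Lengths are in mm, angles in rad, forces in N, time in s.
With the tool pointing down it reaches from about 275 to 750 mm from the base axis. Payload 10.2 kg.
Tool frame: the origin (TCP) lies midway between the tips of the shut fingers; the grasp point (between the pads) lies grip_depth behind it (grip_depth is the distance from the TCP to the grasp point, in mm); z points along the fingers, y is the line along which they close (so a half turn about z gives the same grasp; the last joint's range is limited). The gripper opens to 85 mm and grips with 20 to 120 N. Pads are 22 mm wide; open, the fingers measure 114 mm over their backs; the gripper's body (76 mm by 85 mm) begins 54 mm behind the grasp point. The pads swing forward as they close: fully open they stand 13 mm farther back than shut.
Start: joints at [-1.501, 0.313, 1.498, -0, 1.331, -0.223], TCP at [151.52, -502.666, 195.694] pointing down, gripper open.
Joint ranges: [-2.94, 2.94], [-0.97, 2.17], [0.19, 2.56], [-1.23, 4.37], [0.02, 3.11], [-2.88, 2.88]. Speed limits (rad/s): [2.39, 2.39, 3.01, 3.14, 3.14, 3.14].

INTERFACE

Orientations are given as a unit quaternion [w, x, y, z].
In Python, from rig import * gives the robot as it stands.
- The arm moves only by the tool servo_tool, never from a script. Its argument "commands" is a list of rows, each a list of 3 entries, a list of its own where there are three numbers: the gripper command: -1 is fully open, 1 is shut, values between are in proportion, then the shift along the tool's x, y, z in m, then the turn, a rotation vector about the tool's x, y, z in units of 6 degrees (1.0 is 6 degrees). In form: [[grip, [dx, dy, dz], [ax, ay, az]], ...]. A call has 1 to 10 rows; each row shifts and turns the commanded pose from where the row before left it, along the tool's axes as they then stand; what a row does not reach is not made up. A row lasts 1/12 s, in which the tool goes at most 41.7 mm and 7.16 degrees, less where a joint would pass 70% of its speed; a pose out of reach is approached as far as the arm can. A call is refused whole if a number of a shift passes 0.0417 or a number of a turn 1, either way. A call with a gripper value outside its range is refused whole. The fingers move at their own pace and stop on an object; "squeeze" is the grip in N (left out, the last holds). Time passes only in rows, so rows that do not move let the fingers close. It gives the time, the measured TCP pose, the force, the opening and the grip force at its end, in the units of the state.
- sense(): the state, without advancing time (a new reading comes with each control period).
- capture(name): name is "side" or "top" or "wrist"; returns a dict with "pixels" (384x512x3 uint8, red, green, blue), "z_map" (384x512 float32, mm along the optical axis (not along the pixel's ray), 0 where there is no reading), "fx", "fy", "cx", "cy" (pixels), "rvec" (rotation vector, rad) and "tvec" (3), from world to camera coordinates, as OpenCV has them; the wrist camera has in their place "T_tool_cam" (4x4, takes a point from camera to tool coordinates, whose origin is the TCP and whose axes are the flange's). Camera axes: x right, y down, z forward; pixel columns grow to the right and rows downward; lengths in mm; the calibration is good to about 2 mm. A picture is of the moment at which its call begins: read the wrist's pose just before it.
- finish_job(): hands the job in; it is judged then, once.
The state is a dict: "time_s": time; "joints": joint angles; "dq": joint speeds; "tau": joint torques, N m; "eef_pos": TCP position; "ee_rot": TCP orientation; "force": force on the tool from outside, world axes, zero at the start; "wrist_torque": the same for the moment, N m; "grip_width": opening from 0.0 (shut) to 1.0 (fully open); "grip_force": force on a finger pad.
Only numpy, scipy, OpenCV 4.12 (cv2) and the standard library are available. Lean on these libraries where they do the work, as an engineer would, in place of code of your own. Each camera call takes 0.05 s, during which the arm holds its last target. There are 200 camera calls.

## Working session

There is one attempt and no reset: what is moved stays moved. The work goes in short steps, Python scripts to look and compute and a tool call to move; the robot and the scene stay as the last step left them, time stands still between calls to the robot, and variables do not carry over. Pictures are saved under pics/ and viewed, at most 10 in all, crops included, and the job is handed in when it is done.

Besides the shell and the picture viewer there is one more tool, called after "Call:" as name(argument=value, ...), one argument or row to a line, values as JSON. servo_tool: Moves the arm, as the interface text tells. Its arguments: {"type":"object","properties":{"commands":{"type":"array"},"squeeze":{"type":"number"}},"required":["commands"]}

```bash
mkdir -p pics; ls
python3 - <<'E'
from rig import *
import cv2,numpy as np,pickle
s=sense();print(s)
d={}
for n in("top","side"):
    c=capture(n);d[n]=c;print(n,c["fx"],c["cx"],c["cy"],c["rvec"],c["tvec"])
pickle.dump(d,open("c0.pkl","wb"))
im=np.hstack([d["top"]["pixels"],d["side"]["pixels"]])
cv2.imwrite("pics/top.png",d["top"]["pixels"][:,:,::-1]);cv2.imwrite("pics/side.png",d["side"]["pixels"][:,:,::-1])
E
```

```text
pics
{'time_s': 0.0, 'joints': array([-1.50141129e+00,  3.13476276e-01,  1.49843161e+00,  2.01338678e-05,
        1.33099783e+00, -2.23410225e-01]), 'dq': array([-0.00020691, -0.00123168,  0.00026458,  0.00082589, -0.00141748,
        0.00053462]), 'tau': array([-5.98432907e-04, -4.12261963e+01, -2.59743798e+01, -2.14816337e-04,
        4.06715437e-03,  9.07861988e-06]), 'eef_pos': array([ 151.49818292, -502.35501717,  195.12371997]), 'ee_rot': array([-6.53834162e-04,  9.89303129e-01,  1.45872851e-01,  6.02596197e-05]), 'force': array([ 0.22754975, -0.40833777, -0.88733631]), 'wrist_torque': array([ 0.00676482, -0.00497961, -0.02442037]), 'grip_force': 0.0, 'grip_width': 0.9995568398000867}
top 413.8476807838697 254.23257867541616 191.37931988497988 [ 2.13940316 -2.06557973  0.22577366] [ 68.40599998 591.21395677 909.09781676]
side 394.71606193368393 255.4278726878353 189.35265546223368 [ 2.40766791 -0.31974803  0.11742893] [-532.66689297  231.56830992  886.42544099]
```

View pics/top.png

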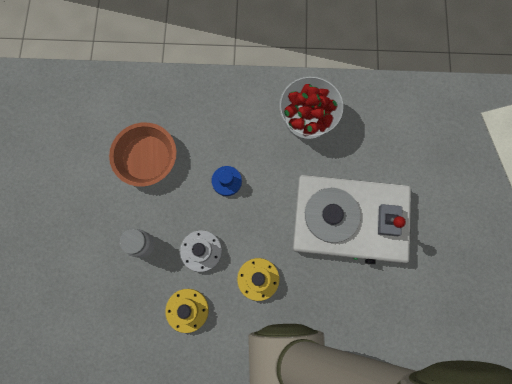

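View pics/side.png

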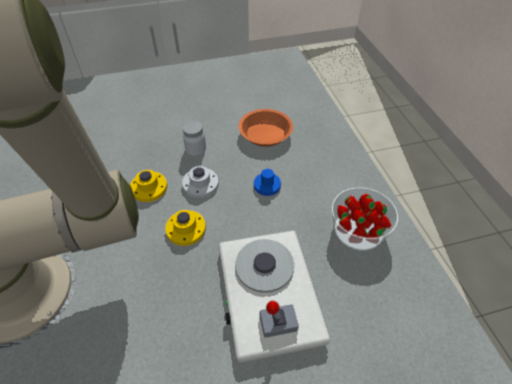

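The top view shows the die at (200,250), cap at (227,181), machine plate at (333,214), red ball at (399,221), shaker at (135,242) and tin at (143,155). The lever is on the right, which is machine -y, close to world -y.

```bash
cat > h.py <<'E'
import numpy as np,cv2
def cloud(c):
    v,u=np.mgrid[0:384,0:512]; z=c["z_map"]
    p=np.stack([(u-c["cx"])/c["fx"]*z,(v-c["cy"])/c["fy"]*z,z],-1)
    R=cv2.Rodrigues(np.array(c["rvec"],float))[0]
    return (p-np.array(c["tvec"]))@R
def cast(c,uv,h):
    R=cv2.Rodrigues(np.array(c["rvec"],float))[0]; o=-R.T@np.array(c["tvec"])
    d=R.T@np.array([(uv[0]-c["cx"])/c["fx"],(uv[1]-c["cy"])/c["fy"],1]); return o+d*(h-o[2])/d[2]
def project(c,P):
    return cv2.projectPoints(np.array([P],float),np.array(c["rvec"],float),np.array(c["tvec"],float),np.array([[c["fx"],0,c["cx"]],[0,c["fy"],c["cy"]],[0,0,1.]]),None)[0].ravel()
def near(c,P,r,lo,hi):
    X=cloud(c); return (np.hypot(X[...,0]-P[0],X[...,1]-P[1])<r)&(X[...,2]>lo)&(X[...,2]<hi)&(c["z_map"]>0)
E
python3 - <<'E'
import pickle
from h import *
d=pickle.load(open("c0.pkl","rb"))
t=d["top"]
g={}
for n,uv,h in[("die",(199,250),56),("cap",(227,181),52),("plate",(333,214),55),("ball",(399,221),112),("shaker",(134,242),85),("tin",(143,155),33),("bowl",(311,108),80),("y1",(259,279),56),("y2",(185,311),56)]:
    g[n]=cast(t,uv,h);print(n,g[n].round(1))
for cn,c in d.items():
    X=cloud(c)
    def rect(m):
        q=X[m]; (a,b),r=cv2.minEnclosingCircle(q[:,:2].astype(np.float32)); return len(q),q.mean(0).round(1),(round(a,1),round(b,1),round(r,1))
    print(cn,"table z",np.median(X[near(c,(400,100),400,-20,15)][:,2]))
    for n,lo,hi,r in[("die",51,61,40),("die",41,50,40),("die",10,22,60),("cap",45,58,40),("cap",10,22,50),("plate",51,60,50),("plate",41,49,80),("ball",100,135,40),("y1",10,22,60),("shaker",78,95,50)]:
        m=near(c,g[n],r,lo,hi)
        if m.sum()>3: print(n,lo,*rect(m))
    m=near(c,g["plate"],300,30,38); q=X[m][:,:2].astype(np.float32); print("box",cv2.minAreaRect(q))
    hsv=cv2.cvtColor(c["pixels"],cv2.COLOR_RGB2HSV)
    # colour blobs
    b=cv2.inRange(hsv,(110,120,40),(125,255,255)); cnt=max(cv2.findContours(b,0,2)[0],key=cv2.contourArea); print("capblob",cv2.fitEllipse(cnt))
    r=(cv2.inRange(hsv,(0,150,60),(6,255,255))|cv2.inRange(hsv,(174,150,60),(180,255,255)))
    u,v=project(c,g["ball"]); k=np.zeros_like(r); cv2.circle(k,(int(u),int(v)),16,255,-1); ys,xs=np.nonzero(r&k); print("ballpx",xs.mean(),ys.mean(),len(xs), cast(c,(xs.mean(),ys.mean()),114))
    dark=cv2.inRange(hsv,(0,0,0),(180,255,75))
    for n,h in(("die",56),("plate",55)):
        u,v=project(c,[*g[n][:2],h]); k=np.zeros_like(r); cv2.circle(k,(int(u),int(v)),17,255,-1)
        cnt=max(cv2.findContours(dark&k,0,2)[0],key=cv2.contourArea); e=cv2.fitEllipse(cnt); print(n,"dark",e,cast(c,e[0],h).round(1),cast(c,e[0],h-5).round(1))
E
```

```text
die [447.7 211.6  56. ]
cap [614.6 155.5  52. ]
plate [542.8 -97.7  55. ]
ball [ 522.4 -232.3  112. ]
shaker [458.2 354.6  85. ]
tin [678.6 368.9  33. ]
bowl [797.1 -41.4  80. ]
y1 [387.2  71.2  56. ]
y2 [311.5 234.1  56. ]
top table z -1.2147283120530774
die 51 139 [449.8 213.3  54.4] (449.8, 213.1, 15.6)
die 41 293 [449.2 212.8  44.8] (449.7, 213.4, 28.0)
die 10 879 [447.9 211.5  14.7] (449.9, 213.6, 50.0)
cap 45 168 [626.  160.1  50.4] (626.4, 160.4, 18.0)
cap 10 488 [623.1 159.1  14.4] (626.5, 160.3, 37.8)
plate 51 294 [543.8 -98.2  53.4] (544.1, -98.0, 24.6)
plate 41 1850 [543.3 -97.6  43.7] (544.0, -98.4, 65.9)
ball 100 114 [ 519.1 -229.5  122. ] (520.4, -231.7, 12.9)
y1 10 935 [387.1  73.3  14.7] (387.8, 73.0, 49.7)
shaker 78 495 [460.1 359.4  83.6] (460.2, 360.0, 28.2)
box ((631.155517578125, -52.88203430175781), (475.8931884765625, 384.39349365234375), 87.78430938720703)
capblob ((225.99913024902344, 180.5157012939453), (28.116174697875977, 29.168930053710938), 1.9575040340423584)
ballpx 398.8712871287129 221.4257425742574 101 [ 521.0772608 -231.2769611  114.       ]
die dar
[... 760 characters left out ...]
y1 10 609 [389.6  56.9  16.9] (388.9, 71.6, 50.3)
shaker 78 237 [460.8 355.5  85.5] (462.9, 359.2, 30.1)
box ((543.48681640625, -45.520294189453125), (463.5408935546875, 476.135986328125), 41.202842712402344)
capblob ((262.8059997558594, 171.06622314453125), (2.2287843227386475, 10.842301368713379), 54.967960357666016)
ballpx 272.384 307.336 125 [ 522.5422489  -231.30338441  114.        ]
die dark ((198.29815673828125, 173.38731384277344), (6.007663726806641, 9.280648231506348), 92.31684875488281) [449.4 204.   56. ] [449.7 208.8  51. ]
plate dark ((264.3864440917969, 263.1108703613281), (17.386369705200195, 19.84784698486328), 87.74827575683594) [ 544.5 -103.    55. ] [ 545.4 -100.2   50. ]
```

Call:
servo_tool(
  commands=[
    [-1,[0,0,0],[0,0,0.94]],
    [-1,[0,0,0],[0,0,0.94]],
    [-1,[0,0,0],[0,0,0.92]],
    [-1,[0,0,0],[0,0,0]],
  ],
  squeeze=40,
)

```text
time_s: 0.43
eef_pos: [151.5, -502.5, 195.4]
ee_rot: [-0.0, 1.0, -0.002, -0.0]
force: [0.6, -0.5, -0.3]
grip_width: 1.001
grip_force: 0.0
```

```bash
python3 -c "
from rig import *
import rig
print([n for n in dir(rig) if n[0]!='_'], globals().get('grip_depth'))
s=sense();print(s['eef_pos'],s['ee_rot'],s['joints'])
c=capture('wrist');print(c['T_tool_cam'])"
```

```text
['PlanningError', 'capture', 'finish_job', 'grip_depth', 'sense'] 18.700000000000003
[ 151.50851954 -502.4935112   195.36912981] [-3.56094794e-04  9.99998165e-01 -1.88172256e-03 -3.68748631e-05] [-1.50138580e+00  3.13221649e-01  1.49812579e+00 -2.35045579e-05
  1.33096085e+00  7.31795611e-02]
[[ 1.89561485e-04 -9.48030658e-01 -3.18178936e-01  8.15587684e+01]
 [ 9.99999735e-01  4.03514276e-04 -6.06521828e-04 -5.08445623e-01]
 [ 7.03391031e-04 -3.18178737e-01  9.48030483e-01 -1.79659715e+02]
 [ 0.00000000e+00  0.00000000e+00  0.00000000e+00  1.00000000e+00]]
```

Call:
servo_tool(
  commands=[
    [-1,[0.01,-0.0239,0],[0,0,0]],
    [-1,[0.01,-0.0239,0],[0,0,0]],
    [-1,[0.01,-0.0239,0],[0,0,0]],
    [-1,[0.01,-0.0239,0],[0,0,0]],
    [-1,[0.01,-0.0239,0],[0,0,0]],
    [-1,[0.01,-0.0239,0],[0,0,0]],
    [-1,[0.01,-0.0239,0],[0,0,0]],
    [-1,[0.01,-0.0239,0],[0,0,0]],
    [-1,[0.01,-0.0239,0],[0,0,0]],
    [-1,[0.01,-0.0239,0],[0,0,0]],
  ],
)

```text
time_s: 1.32
eef_pos: [251.8, -262.4, 195.6]
ee_rot: [-0.0, 1.0, 0.001, 0.0]
force: [0.5, -0.1, -0.6]
grip_width: 1.0
grip_force: 0.0
```

Call:
servo_tool(
  commands=[
    [-1,[0.01,-0.0239,0],[0,0,0]],
    [-1,[0.01,-0.0239,0],[0,0,0]],
    [-1,[0.01,-0.0239,0],[0,0,0]],
    [-1,[0.01,-0.0239,0],[0,0,0]],
    [-1,[0.01,-0.0239,0],[0,0,0]],
    [-1,[0.01,-0.0239,0],[0,0,0]],
    [-1,[0.01,-0.0239,0],[0,0,0]],
    [-1,[0.01,-0.0239,0],[0,0,0]],
    [-1,[0.01,-0.0239,0],[0,0,0]],
    [-1,[0.01,-0.0239,0],[0,0,0]],
  ],
)

```text
time_s: 2.15
eef_pos: [351.9, -23.4, 195.7]
ee_rot: [0.0, 1.0, 0.002, 0.0]
force: [1.2, -0.0, -0.7]
grip_width: 1.001
grip_force: 0.0
```

Call:
servo_tool(
  commands=[
    [-1,[0.01,-0.0239,0],[0,0,0]],
    [-1,[0.01,-0.0239,0],[0,0,0]],
    [-1,[0.01,-0.0239,0],[0,0,0]],
    [-1,[0.01,-0.0239,0],[0,0,0]],
    [-1,[0.01,-0.0239,0],[0,0,0]],
    [-1,[0.01,-0.0239,0],[0,0,0]],
    [-1,[0.01,-0.0239,0],[0,0,0]],
    [-1,[0.01,-0.0239,0],[0,0,0]],
    [-1,[0.008,-0.0239,0],[0,0,0]],
    [-1,[0,0,0],[0,0,0]],
  ],
)

```text
time_s: 2.98
eef_pos: [440.3, 193.2, 195.3]
ee_rot: [-0.0, 1.0, 0.003, -0.0]
force: [0.2, -0.2, -0.9]
grip_width: 1.003
grip_force: 0.0
```

```bash
cat > w.py <<'E'
from rig import *
from h import *
from scipy.spatial.transform import Rotation as Ro
def wcloud():
    s=sense(); c=capture("wrist"); T=np.array(c["T_tool_cam"])
    v,u=np.mgrid[0:384,0:512]; z=c["z_map"]
    p=np.stack([(u-c["cx"])/c["fx"]*z,(v-c["cy"])/c["fy"]*z,z],-1)@T[:3,:3].T+T[:3,3]
    w,x,y,q=s["ee_rot"]; R=Ro.from_quat([x,y,q,w]).as_matrix()
    return s,c,p,p@R.T+s["eef_pos"]
def circ(X,ok,P,r,lo,hi):
    m=ok&(np.hypot(X[...,0]-P[0],X[...,1]-P[1])<r)&(X[...,2]>lo)&(X[...,2]<hi)
    if m.sum()<5: return None
    return m.sum(),[round(k,1) for k in np.r_[cv2.minEnclosingCircle(X[m][:,:2].astype(np.float32))[0],cv2.minEnclosingCircle(X[m][:,:2].astype(np.float32))[1],np.median(X[m][:,2])]]
E
python3 - <<'E'
from w import *
s,c,p,X=wcloud();print(s["eef_pos"])
ok=c["z_map"]>0
for lo,hi,r in((51,61,40),(41,50,40),(10,22,60)):print(circ(X,ok,(450.5,213),r,lo,hi))
E
```

```text
[440.3438684  193.23083151 195.28766249]
(np.int64(596), [np.float64(450.2), np.float64(215.8), np.float64(16.0), np.float64(57.1)])
(np.int64(1167), [np.float64(450.2), np.float64(215.7), np.float64(27.9), np.float64(47.4)])
(np.int64(2918), [np.float64(450.2), np.float64(215.7), np.float64(49.9), np.float64(17.4)])
```

Call:
servo_tool(
  commands=[
    [-1,[0,0,0],[0,0,0]],
    [-1,[0,0,0],[0,0,0]],
  ],
)

```text
time_s: 3.2
eef_pos: [439.6, 189.7, 195.7]
ee_rot: [0.0, 1.0, 0.0, -0.0]
force: [-0.1, -0.6, -0.1]
grip_width: 0.999
grip_force: 0.0
```

Run:
```python
from w import *
s,c,p,X=wcloud();print(s["eef_pos"])
ok=c["z_map"]>0
for lo,hi,r in((51,61,40),(41,50,40),(10,22,60)):print(circ(X,ok,(450.5,213),r,lo,hi))
```

```text
[439.58021406 189.67426325 195.65586954]
(np.int64(598), [np.float64(450.1), np.float64(215.4), np.float64(16.1), np.float64(57.1)])
(np.int64(1150), [np.float64(450.2), np.float64(215.6), np.float64(27.8), np.float64(47.4)])
(np.int64(2928), [np.float64(450.2), np.float64(215.8), np.float64(49.8), np.float64(17.4)])
```

Call:
servo_tool(
  commands=[
    [-1,[0.0053,-0.0125,0],[0,0,0]],
    [-1,[0.0053,-0.0125,0],[0,0,0]],
    [-1,[0,0,0.03],[0,0,0]],
    [-1,[0,0,0.03],[0,0,0]],
    [-1,[0,0,0.03],[0,0,0]],
    [-1,[0,0,0.02],[0,0,0]],
    [-1,[0,0,0.01],[0,0,0]],
    [-1,[0,0,0],[0,0,0]],
    [-1,[0,0,0],[0,0,0]],
  ],
)

```text
time_s: 4.0
eef_pos: [450.9, 215.0, 76.5]
ee_rot: [-0.0, 1.0, -0.0, 0.0]
force: [0.4, 0.2, 0.9]
grip_width: 1.003
grip_force: 0.0
```

Run:
```python
from w import *
s,c,p,X=wcloud();print(s["eef_pos"])
ok=c["z_map"]>0
for lo,hi,r in((51,61,40),(41,50,40),(10,22,60)):print(circ(X,ok,(450.5,213),r,lo,hi))
cv2.imwrite("pics/w1.png",c["pixels"][:,:,::-1])
```

```text
[450.90330812 215.02549003  76.5348898 ]
(np.int64(1290), [np.float64(450.3), np.float64(215.6), np.float64(16.0), np.float64(57.1)])
(np.int64(2423), [np.float64(450.2), np.float64(215.7), np.float64(28.1), np.float64(47.4)])
(np.int64(5341), [np.float64(450.2), np.float64(215.6), np.float64(49.8), np.float64(17.4)])
```

View pics/w1.png

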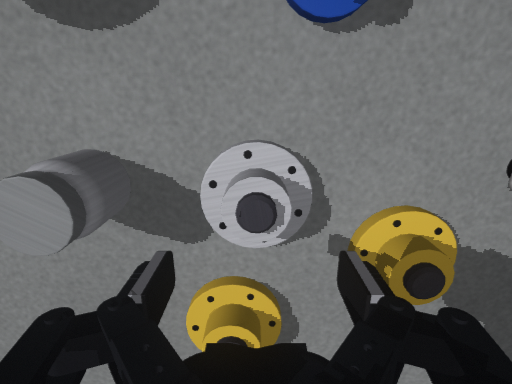

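The die (256,212) is centred between the pads (about 165 and 350), with free space on both sides. Next I lower and grip.

Call:
servo_tool(
  commands=[
    [-1,[-0.0005,0,0.02],[0,0,0]],
    [-1,[0,0,0.02],[0,0,0]],
    [-1,[0,0,0.013],[0,0,0]],
    [-1,[0,0,0.01],[0,0,0]],
    [-1,[0,0,0],[0,0,0]],
    [-1,[0,0,0],[0,0,0]],
  ],
)

```text
time_s: 4.55
eef_pos: [450.5, 215.4, 13.6]
ee_rot: [-0.0, 1.0, -0.0, 0.001]
force: [-0.4, 1.6, 0.0]
grip_width: 1.004
grip_force: 0.0
```

Call:
servo_tool(
  commands=[
    [0,[0,0,0],[0,0,0]],
    [0.3,[0,0,0],[0,0,0]],
    [0.6,[0,0,0],[0,0,0]],
    [1,[0,0,0],[0,0,0]],
    [1,[0,0,0],[0,0,0]],
    [1,[0,0,0],[0,0,0]],
    [1,[0,0,0],[0,0,0]],
    [1,[0,0,0],[0,0,0]],
  ],
  squeeze=60,
)

```text
time_s: 5.22
eef_pos: [450.2, 215.3, 13.5]
ee_rot: [0.0, 1.0, -0.0, 0.0]
force: [-2.7, -1.7, 8.3]
grip_width: 0.328
grip_force: 58.6
```

Width 0.328 isn't what I'd expect for a 56 mm hub, so I'll look before lifting.

Run:
```python
from w import *
s,c,p,X=wcloud();print(s["eef_pos"],s["force"],s["wrist_torque"])
ok=c["z_map"]>0
for lo,hi,r in((51,61,40),(41,50,40),(10,22,60)):print(circ(X,ok,(450.5,213),r,lo,hi))
t=capture("side")
a=cv2.resize(t["pixels"][120:250,120:293],None,fx=3,fy=3)
b=c["pixels"][:,:,:]
im=np.zeros((390,800,3),np.uint8);im[:,:400]=cv2.resize(a,(400,390));im[:,400:]=cv2.resize(b,(400,390))
cv2.imwrite("pics/g1.png",im[:,:,::-1])
```

```text
[450.16448936 215.26664769  13.53368038] [-2.67850244 -1.71774877  8.25914663] [-0.34871407  0.46266429  0.0453227 ]
(np.int64(2568), [np.float64(456.4), np.float64(215.8), np.float64(26.8), np.float64(57.2)])
(np.int64(3019), [np.float64(450.0), np.float64(215.6), np.float64(28.4), np.float64(47.4)])
(np.int64(7650), [np.float64(450.1), np.float64(215.9), np.float64(49.9), np.float64(17.4)])
```

View pics/g1.png

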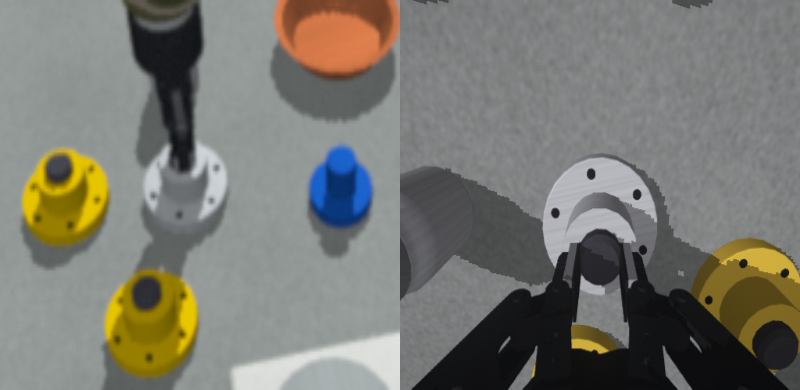

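Run:
```python
from w import *
s,c,p,X=wcloud()
ok=c["z_map"]>0
dark=(c["pixels"].max(2)<70)&ok
m=dark&(np.hypot(X[...,0]-450,X[...,1]-215.5)<75)&(X[...,2]>20)
for lo in range(20,110,6):
    k=m&(X[...,2]>=lo)&(X[...,2]<lo+6)
    if k.sum()>4:
        y=X[k][:,1]-215.3; x=X[k][:,0]-450.2
        L=y[y>0];R=y[y<0]; print(lo,k.sum(),"y",[a.round(0) for a in (L.min(),L.max()) ] if len(L) else '',[a.round(0) for a in (R.min(),R.max())] if len(R) else '',"x",x.min().round(),x.max().round())
```

```text
44 66 y [np.float64(0.0), np.float64(15.0)] [np.float64(-14.0), np.float64(-0.0)] x -21.0 15.0
50 490 y [np.float64(0.0), np.float64(16.0)] [np.float64(-15.0), np.float64(-0.0)] x -16.0 16.0
56 2024 y [np.float64(0.0), np.float64(27.0)] [np.float64(-26.0), np.float64(-0.0)] x -14.0 14.0
62 265 y [np.float64(14.0), np.float64(28.0)] [np.float64(-27.0), np.float64(-13.0)] x -12.0 12.0
68 300 y [np.float64(14.0), np.float64(28.0)] [np.float64(-27.0), np.float64(-13.0)] x -11.0 11.0
74 348 y [np.float64(14.0), np.float64(28.0)] [np.float64(-27.0), np.float64(-13.0)] x -11.0 11.0
80 295 y [np.float64(14.0), np.float64(28.0)] [np.float64(-27.0), np.float64(-13.0)] x -11.0 11.0
86 598 y [np.float64(14.0), np.float64(32.0)] [np.float64(-29.0), np.float64(-13.0)] x -11.0 12.0
92 988 y [np.float64(16.0), np.float64(45.0)] [np.float64(-43.0), np.float64(-15.0)] x -9.0 14.0
98 1749 y [np.float64(15.0), np.float64(48.0)] [np.float64(-47.0), np.float64(-14.0)] x -14.0 14.0
104 4694 y [np.float64(14.0), np.float64(51.0)] [np.float64(-49.0), np.float64(-13.0)] x -13.0 14.0
```

Call:
servo_tool(
  commands=[
    [-1,[0,0,0],[0,0,0]],
    [-1,[0,0,0],[0,0,0]],
    [-1,[0,0,0],[0,0,0]],
    [-1,[0,0,0],[0,0,0]],
    [-1,[0,0,0],[0,0,0]],
    [-1,[0,0,-0.03],[0,0,0]],
    [-1,[0,0,-0.03],[0,0,0]],
    [-1,[0,0,0],[0,0,0]],
    [-1,[0,0,0],[0,0,0]],
  ],
)

```text
time_s: 6.12
eef_pos: [450.7, 215.5, 73.8]
ee_rot: [-0.0, 1.0, -0.0, 0.001]
force: [-0.9, -0.1, -1.2]
grip_width: 0.999
grip_force: 0.0
```

```bash
cat > f.py <<'E'
from w import *
s,c,p,X=wcloud()
print(s["eef_pos"],s["grip_width"])
ok=c["z_map"]>0
for lo,hi,r in((51,61,40),(41,50,40),(10,22,60)):print(circ(X,ok,(450.2,215.5),r,lo,hi))
m=ok&(abs(p[...,0])<14)&(abs(p[...,1])<65)&(X[...,2]>62)
for lo in range(-100,30,8):
    k=m&(p[...,2]>=lo)&(p[...,2]<lo+8)
    if k.sum()>4:
        y=p[k][:,1];L=y[y>0];R=y[y<0]
        print(lo,k.sum(),[(a.min().round(),a.max().round()) for a in(L,R) if len(a)],"x",p[k][:,0].min().round(),p[k][:,0].max().round())
E
python3 f.py
```

```text
[450.68721902 215.51192287  73.80765705] 0.9990864310830635
(np.int64(1317), [np.float64(449.9), np.float64(216.0), np.float64(16.1), np.float64(57.1)])
(np.int64(2484), [np.float64(450.2), np.float64(216.3), np.float64(28.2), np.float64(47.4)])
(np.int64(5449), [np.float64(450.0), np.float64(216.0), np.float64(50.1), np.float64(17.4)])
-100 1970 [(np.float64(38.0), np.float64(65.0)), (np.float64(-65.0), np.float64(-39.0))] x -12.0 14.0
-92 1027 [(np.float64(41.0), np.float64(60.0)), (np.float64(-63.0), np.float64(-43.0))] x -3.0 12.0
-84 1233 [(np.float64(41.0), np.float64(56.0)), (np.float64(-57.0), np.float64(-42.0))] x -12.0 12.0
-76 1099 [(np.float64(42.0), np.float64(56.0)), (np.float64(-57.0), np.float64(-43.0))] x -12.0 12.0
-68 933 [(np.float64(41.0), np.float64(56.0)), (np.float64(-57.0), np.float64(-43.0))] x -12.0 12.0
-60 626 [(np.float64(41.0), np.float64(55.0)), (np.float64(-56.0), np.float64(-43.0))] x -11.0 11.0
-52 65 [(np.float64(42.0), np.float64(42.0)), (np.float64(-44.0), np.float64(-43.0))] x -9.0 9.0
```

True fingertips sit about 40 mm behind the reported TCP: open tips measure tool z ≈ -53, and the contact on the spigot's top agrees. I'll correct for that and descend in stages while watching the force.

Call:
servo_tool(
  commands=[
    [-1,[-0.0005,0,0.02],[0,0,0]],
    [-1,[0,0,0.02],[0,0,0]],
    [-1,[0,0,0.02],[0,0,0]],
    [-1,[0,0,0.015],[0,0,0]],
    [-1,[0,0,0.01],[0,0,0]],
    [-1,[0,0,0],[0,0,0]],
    [-1,[0,0,0],[0,0,0]],
  ],
)

```text
time_s: 6.75
eef_pos: [449.1, 215.2, -12.7]
ee_rot: [0.0, 1.0, -0.0, -0.001]
force: [-0.3, 0.5, 0.6]
grip_width: 1.001
grip_force: 0.0
```

Call:
servo_tool(
  commands=[
    [-1,[0,0,0.005],[0,0,0]],
    [-1,[0,0,0.005],[0,0,0]],
    [-1,[0,0,0.005],[0,0,0]],
    [-1,[0,0,0],[0,0,0]],
    [-1,[0,0,0],[0,0,0]],
  ],
)

```text
time_s: 7.17
eef_pos: [449.3, 215.3, -27.4]
ee_rot: [0.0, 1.0, -0.0, -0.0]
force: [0.8, 0.6, 0.8]
grip_width: 0.999
grip_force: 0.0
```

Call:
servo_tool(
  commands=[
    [-0.2,[0,0,0],[0,0,0]],
    [0,[0,0,0],[0,0,0]],
    [0.3,[0,0,0],[0,0,0]],
    [0.6,[0,0,0],[0,0,0]],
    [1,[0,0,0],[0,0,0]],
    [1,[0,0,0],[0,0,0]],
    [1,[0,0,0],[0,0,0]],
    [1,[0,0,0],[0,0,0]],
  ],
  squeeze=60,
)

```text
time_s: 7.83
eef_pos: [452.1, 215.7, -23.6]
ee_rot: [-0.001, 1.0, -0.0, 0.003]
force: [-6.4, -2.6, 35.8]
grip_width: 0.646
grip_force: 77.6
```

Call:
servo_tool(
  commands=[
    [-0.5,[0,0,0],[0,0,0]],
    [-1,[0,0,0],[0,0,0]],
    [-1,[0.001,0,-0.007],[0,0,0]],
    [-1,[0,0,0],[0,0,0]],
    [-1,[0,0,0],[0,0,0]],
    [-1,[0,0,0],[0,0,0]],
  ],
)

```text
time_s: 8.33
eef_pos: [450.4, 215.3, -20.4]
ee_rot: [-0.0, 1.0, -0.0, -0.0]
force: [-0.0, -0.4, -0.6]
grip_width: 0.999
grip_force: 0.0
```

Call:
servo_tool(
  commands=[
    [-0.2,[0,0,0],[0,0,0]],
    [0,[0,0,0],[0,0,0]],
    [0.3,[0,0,0],[0,0,0]],
    [0.6,[0,0,0],[0,0,0]],
    [1,[0,0,0],[0,0,0]],
    [1,[0,0,0],[0,0,0]],
    [1,[0,0,0],[0,0,0]],
    [1,[0,0,0],[0,0,0]],
  ],
  squeeze=60,
)

```text
time_s: 9.0
eef_pos: [450.4, 215.4, -20.1]
ee_rot: [-0.0, 1.0, -0.0, 0.0]
force: [-1.6, 0.1, 5.5]
grip_width: 0.637
grip_force: 63.7
```

Call:
servo_tool(
  commands=[
    [1,[0,0,-0.005],[0,0,0]],
    [1,[0,0,-0.015],[0,0,0]],
    [1,[0,0,-0.025],[0,0,0]],
    [1,[0,0,-0.025],[0,0,0]],
    [1,[0,0,-0.025],[0,0,0]],
    [1,[0,0,-0.02],[0,0,0]],
    [1,[0,0,-0.01],[0,0,0]],
    [1,[0,0,0],[0,0,0]],
    [1,[0,0,0],[0,0,0]],
  ],
)

```text
time_s: 9.75
eef_pos: [449.9, 215.2, 103.8]
ee_rot: [0.0, 1.0, -0.0, -0.001]
force: [-0.1, 0.1, -5.5]
grip_width: 0.641
grip_force: 64.6
```

```bash
cat > held.py <<'E'
from w import *
import sys
s,c,p,X=wcloud();e=s["eef_pos"];print(e,s["ee_rot"].round(4),s["force"].round(1))
ok=c["z_map"]>0
# held part in tool frame: heights histogram of points near axis
m=ok&(np.hypot(p[...,0],p[...,1])<60)&(p[...,2]>-60)&(p[...,2]<40)
h,b=np.histogram(p[m][:,2],bins=np.arange(-60,41,2));print([(int(a),int(n)) for a,n in zip(b,h) if n>100])
t=capture("top");T=cloud(t)
for nm,Y,k in(("wrist",X,ok),("top",T,t["z_map"]>0)):
  for lo,hi in eval(sys.argv[1]):
    r=circ(Y,k,e,60,e[2]+lo,e[2]+hi); print(nm,lo,hi,r and (r[0],(np.array(r[1][:2])-e[:2]).round(1),r[1][2:]))
E
python3 held.py "[(31,41)]"
```

```text
[449.89967083 215.16381909 103.79344498] [ 1.e-04  1.e+00 -2.e-04 -6.e-04] [-0.1  0.1 -5.5]
[(-60, 281), (-58, 283), (-56, 258), (-54, 250), (-52, 241), (-50, 234), (-48, 194), (-46, 179), (-44, 120), (-42, 123), (-40, 1529), (-38, 6924), (-36, 232)]
wrist 31 41 (np.int64(8876), array([0.1, 1. ]), [np.float64(50.0), np.float64(141.2)])
top 31 41 (np.int64(90), array([-22. ,  -6.2]), [np.float64(43.8), np.float64(137.7)])
```

Call:
servo_tool(
  commands=[
    [1,[0.001,0.01,0],[0,0,0]],
    [1,[0.003,0.02,0],[0,0,0]],
    [1,[0.003,0.03,0],[0,0,0]],
    [1,[0.003,0.03,0],[0,0,0]],
    [1,[0.003,0.03,0],[0,0,0]],
    [1,[0.003,0.03,0],[0,0,0]],
    [1,[0.003,0.03,0],[0,0,0]],
    [1,[0.003,0.03,0],[0,0,0]],
    [1,[0.003,0.03,0],[0,0,0]],
    [1,[0.003,0.03,0],[0,0,0]],
  ],
)

```text
time_s: 10.68
eef_pos: [477.6, -56.7, 103.8]
ee_rot: [-0.0, 1.0, -0.0, -0.001]
force: [0.8, -0.2, -5.4]
grip_width: 0.64
grip_force: 64.8
```

Call:
servo_tool(
  commands=[
    [1,[0.003,0.025,0],[0,0,0]],
    [1,[0.001,0.015,0],[0,0,0]],
    [1,[0,0.005,0],[0,0,0]],
    [1,[0,0,0],[0,0,0]],
    [1,[0,0,0],[0,0,0]],
  ],
)

```text
time_s: 11.1
eef_pos: [481.7, -99.3, 104.1]
ee_rot: [-0.0, 1.0, -0.0, -0.001]
force: [0.7, -0.2, -4.4]
grip_width: 0.634
grip_force: 65.0
```

Run:
```python
from w import *
s,c,p,X=wcloud();e=s["eef_pos"];print(e)
ok=c["z_map"]>0
for lo,hi,r in((51,60,50),(41,49.5,90)):print(circ(X,ok,(544,-97),r,lo,hi))
m=ok&(np.hypot(X[...,0]-544,X[...,1]+97)<90)&(X[...,2]>41)&(X[...,2]<49.5)
# algebraic circle fit to boundary of plate & spigot masks
def fit(mask):
    cn=max(cv2.findContours(mask.astype(np.uint8),0,1)[0],key=cv2.contourArea)[:,0]
    q=X[cn[:,1],cn[:,0]][:,:2]; A=np.c_[2*q,np.ones(len(q))]; z=np.linalg.lstsq(A,(q**2).sum(1),rcond=None)[0]; return z[:2].round(1),np.sqrt(z[2]+z[0]**2+z[1]**2).round(1)
print(fit(ok&(np.hypot(X[...,0]-544,X[...,1]+97)<60)&(X[...,2]>51)&(X[...,2]<60)))
print([X[ok&(abs(X[...,2]-k)<4)][:,2].mean().round(1) for k in (36,46,56)])
cv2.imwrite("pics/w2.png",c["pixels"][:,:,::-1])
```

```text
[481.73497987 -99.30740581 104.12030799]
(np.int64(3216), [np.float64(545.0), np.float64(-96.5), np.float64(24.9), np.float64(56.3)])
(np.int64(15329), [np.float64(545.1), np.float64(-96.4), np.float64(65.9), np.float64(46.4)])
(array([545.1, -96.5]), np.float64(24.4))
[np.float64(36.3), np.float64(46.5), np.float64(56.4)]
```

View pics/w2.png

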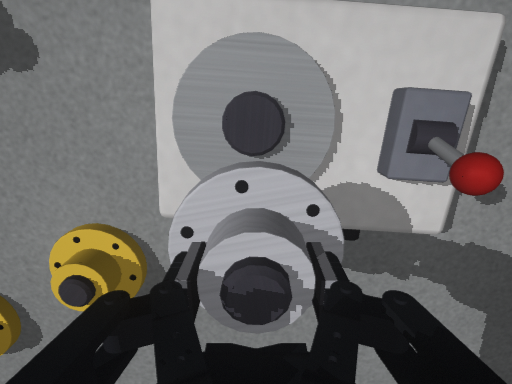

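The plate and spigot (253,124) are clear of the held die, and the ball is at (476,173). Now moving over and down to just above the spigot.

Call:
servo_tool(
  commands=[
    [1,[0.01,-0.001,0],[0,0,0]],
    [1,[0.02,-0.001,0],[0,0,0]],
    [1,[0.02,0,0],[0,0,0]],
    [1,[0.013,0,0],[0,0,0]],
    [1,[0,0,0.015],[0,0,0]],
    [1,[0,0,0.02],[0,0,0]],
    [1,[0,0,0.015],[0,0,0]],
    [1,[0,0,0.01],[0,0,0]],
    [1,[0,0,0],[0,0,0]],
    [1,[0,0,0],[0,0,0]],
  ],
)

```text
time_s: 11.98
eef_pos: [545.3, -97.2, 44.9]
ee_rot: [-0.0, 1.0, 0.0, -0.0]
force: [0.3, -0.3, -3.9]
grip_width: 0.638
grip_force: 64.9
```

```bash
python3 held.py "[(31,41)]"
```

```text
[545.32852137 -97.21529709  44.8743421 ] [-1.e-04  1.e+00  2.e-04 -1.e-04] [ 0.3 -0.3 -3.9]
[(-60, 282), (-58, 273), (-56, 279), (-54, 240), (-52, 257), (-50, 222), (-48, 199), (-46, 170), (-44, 128), (-42, 128), (-40, 1502), (-38, 6924), (-36, 246), (-4, 1092), (-2, 3372)]
wrist 31 41 (np.int64(8873), array([0.2, 0.7]), [np.float64(50.0), np.float64(82.3)])
top 31 41 None
```

Call:
servo_tool(
  commands=[
    [1,[-0.0003,0,0.004],[0,0,0]],
    [1,[0,0,0.004],[0,0,0]],
    [1,[0,0,0.003],[0,0,0]],
    [1,[0,0,0.002],[0,0,0]],
    [1,[0,0,0.002],[0,0,0]],
    [1,[0,0,0.002],[0,0,0]],
    [1,[0,0,0],[0,0,0]],
    [1,[0,0,0],[0,0,0]],
  ],
)

```text
time_s: 12.75
eef_pos: [545.0, -97.7, 27.6]
ee_rot: [-0.0, 1.0, -0.0, -0.0]
force: [-1.0, 0.3, -3.8]
grip_width: 0.638
grip_force: 64.9
```

Past the bevel with no contact. Now lowering the last 2–3 mm.

Call:
servo_tool(
  commands=[
    [1,[0,0,0.001],[0,0,0]],
    [1,[0,0,0.001],[0,0,0]],
    [1,[0,0,0.0005],[0,0,0]],
    [1,[0,0,0],[0,0,0]],
  ],
)

```text
time_s: 13.08
eef_pos: [544.9, -97.7, 25.1]
ee_rot: [-0.0, 1.0, -0.0, -0.0]
force: [0.8, 0.1, -5.6]
grip_width: 0.64
grip_force: 64.9
```

Call:
servo_tool(
  commands=[
    [1,[0,0,0.0005],[0,0,0]],
    [1,[0,0,0.0005],[0,0,0]],
    [1,[0,0,0],[0,0,0]],
  ],
)

```text
time_s: 13.33
eef_pos: [545.0, -97.8, 25.0]
ee_rot: [0.0, 1.0, -0.0, 0.0]
force: [-4.0, 1.4, 5.6]
grip_width: 0.636
grip_force: 65.8
```

Call:
servo_tool(
  commands=[
    [0.2,[0,0,0],[0,0,0]],
    [-0.2,[0,0,0],[0,0,0]],
    [-0.6,[0,0,0],[0,0,0]],
    [-1,[0,0,0],[0,0,0]],
    [-1,[0,0,0],[0,0,0]],
    [-1,[0,0,0],[0,0,0]],
    [-1,[0,0,-0.02],[0,0,0]],
    [-1,[0,0,-0.03],[0,0,0]],
    [-1,[0,0,-0.03],[0,0,0]],
    [-1,[0,0,-0.03],[0,0,0]],
  ],
)

```text
time_s: 14.17
eef_pos: [544.9, -97.7, 135.5]
ee_rot: [-0.0, 1.0, -0.0, -0.0]
force: [-0.2, -0.1, 0.4]
grip_width: 1.007
grip_force: 0.0
```

Call:
servo_tool(
  commands=[
    [-1,[-0.02,0,0],[0,0,0]],
    [-1,[-0.02,0,0],[0,0,0]],
    [-1,[-0.02,0,0],[0,0,0]],
    [-1,[0,0,0],[0,0,0]],
    [-1,[0,0,0],[0,0,0]],
  ],
)

```text
time_s: 14.58
eef_pos: [484.9, -97.8, 134.6]
ee_rot: [0.0, 1.0, -0.0, 0.0]
force: [0.3, -0.6, -0.0]
grip_width: 1.003
grip_force: 0.0
```

Run:
```python
from w import *
s,c,p,X=wcloud();e=s["eef_pos"];print(e)
ok=c["z_map"]>0
for lo,hi,r in((96,106,40),(86,95,40),(56,66,60)):print(circ(X,ok,(545,-97),r,lo,hi))
t=capture("side");
for lo,hi,r in((96,106,40),(86,95,40),(56,66,60)):print(circ(cloud(t),t["z_map"]>0,(545,-97),r,lo,hi))
for lo,hi,r in((45,58,40),(10,22,50)):print("cap",circ(cloud(t),t["z_map"]>0,(627,159),r,lo,hi))
```

```text
[484.94778743 -97.82890023 134.57828895]
(np.int64(1454), [np.float64(545.0), np.float64(-97.0), np.float64(15.9), np.float64(102.1)])
(np.int64(2766), [np.float64(544.9), np.float64(-96.9), np.float64(27.9), np.float64(92.4)])
(np.int64(6435), [np.float64(545.2), np.float64(-96.9), np.float64(49.9), np.float64(62.4)])
(np.int64(157), [np.float64(544.9), np.float64(-99.7), np.float64(16.3), np.float64(101.7)])
(np.int64(316), [np.float64(546.5), np.float64(-100.0), np.float64(28.9), np.float64(92.0)])
(np.int64(795), [np.float64(545.5), np.float64(-99.7), np.float64(50.1), np.float64(61.9)])
cap (np.int64(124), [np.float64(627.6), np.float64(159.1), np.float64(18.0), np.float64(53.2)])
cap (np.int64(313), [np.float64(626.7), np.float64(159.6), np.float64(38.5), np.float64(17.2)])
```

The die is flat: flange top reads 61, shoulder 91. On to the cap.

Call:
servo_tool(
  commands=[
    [-1,[0.004,-0.013,0],[0,0,0]],
    [-1,[0.01,-0.03,0],[0,0,0]],
    [-1,[0.01,-0.03,0],[0,0,0]],
    [-1,[0.01,-0.03,0],[0,0,0]],
    [-1,[0.01,-0.03,0],[0,0,0]],
    [-1,[0.01,-0.03,0],[0,0,0]],
    [-1,[0.01,-0.03,0],[0,0,0]],
    [-1,[0.01,-0.03,0],[0,0,0]],
    [-1,[0.005,-0.025,0],[0,0,0]],
    [-1,[0.002,-0.011,0],[0,0,0]],
  ],
)

```text
time_s: 15.52
eef_pos: [566.8, 164.5, 133.6]
ee_rot: [-0.0, 1.0, 0.001, -0.0]
force: [0.3, -0.4, -0.2]
grip_width: 1.0
grip_force: 0.0
```

Call:
servo_tool(
  commands=[
    [-1,[0,0,0],[0,0,0]],
    [-1,[0,0,0],[0,0,0]],
  ],
)

```text
time_s: 15.68
eef_pos: [566.2, 161.0, 133.8]
ee_rot: [0.0, 1.0, 0.0, -0.0]
force: [-0.3, -0.7, 0.6]
grip_width: 0.998
grip_force: 0.0
```

Run:
```python
from w import *
s,c,p,X=wcloud();e=s["eef_pos"];print(e)
ok=c["z_map"]>0
for lo,hi,r in((45,58,40),(10,22,50)):print("cap",circ(X,ok,(627,161),r,lo,hi))
```

```text
[566.17296923 160.98573488 133.80391958]
cap (np.int64(1277), [np.float64(627.1), np.float64(162.7), np.float64(17.9), np.float64(53.4)])
cap (np.int64(3218), [np.float64(626.9), np.float64(162.7), np.float64(38.0), np.float64(17.4)])
```

Call:
servo_tool(
  commands=[
    [-1,[0.02,-0.0013,0],[0,0,0]],
    [-1,[0.025,0,0],[0,0,0]],
    [-1,[0.0158,0,0],[0,0,0]],
    [-1,[0,0,0.02],[0,0,0]],
    [-1,[0,0,0.03],[0,0,0]],
    [-1,[0,0,0.03],[0,0,0]],
    [-1,[0,0,0.03],[0,0,0]],
    [-1,[0,0,0.015],[0,0,0]],
    [-1,[0,0,0],[0,0,0]],
    [-1,[0,0,0],[0,0,0]],
  ],
)

```text
time_s: 16.57
eef_pos: [627.0, 161.2, 9.4]
ee_rot: [0.0, 1.0, -0.001, -0.0]
force: [-0.2, 0.4, 0.0]
grip_width: 1.0
grip_force: 0.0
```

Call:
servo_tool(
  commands=[
    [-1,[0,0,0.01],[0,0,0]],
    [-1,[0,0,0.01],[0,0,0]],
    [-1,[0,0,0.005],[0,0,0]],
    [-1,[0,0,0],[0,0,0]],
    [-1,[0,0,0],[0,0,0]],
  ],
)

```text
time_s: 16.98
eef_pos: [626.9, 162.6, -15.9]
ee_rot: [0.0, 1.0, -0.0, -0.0]
force: [-0.1, 0.0, -0.2]
grip_width: 0.999
grip_force: 0.0
```

Call:
servo_tool(
  commands=[
    [-0.2,[0,0,0],[0,0,0]],
    [0.1,[0,0,0],[0,0,0]],
    [0.4,[0,0,0],[0,0,0]],
    [0.6,[0,0,0],[0,0,0]],
    [0.8,[0,0,0],[0,0,0]],
    [0.8,[0,0,0],[0,0,0]],
    [0.8,[0,0,0],[0,0,0]],
    [0.8,[0,0,0],[0,0,0]],
    [0.8,[0,0,0],[0,0,0]],
  ],
  squeeze=35,
)

```text
time_s: 17.73
eef_pos: [627.1, 162.6, -15.4]
ee_rot: [-0.0, 1.0, -0.0, 0.0]
force: [-1.1, 0.8, 5.0]
grip_width: 0.41
grip_force: 35.2
```

Call:
servo_tool(
  commands=[
    [0.8,[0,0,-0.005],[0,0,0]],
    [0.8,[0,0,-0.015],[0,0,0]],
    [0.8,[0,0,-0.025],[0,0,0]],
    [0.8,[0,0,-0.025],[0,0,0]],
    [0.8,[0,0,-0.025],[0,0,0]],
    [0.8,[0,0,-0.025],[0,0,0]],
    [0.8,[0,0,-0.02],[0,0,0]],
    [0.8,[0,0,-0.01],[0,0,0]],
    [0.8,[0,0,0],[0,0,0]],
    [0.8,[0,0,0],[0,0,0]],
  ],
)

```text
time_s: 18.57
eef_pos: [626.5, 162.5, 133.2]
ee_rot: [0.0, 1.0, -0.0, -0.001]
force: [-0.6, -0.3, -2.1]
grip_width: 0.413
grip_force: 35.1
```

Call:
servo_tool(
  commands=[
    [0.8,[-0.005,0.01,0],[0,0,0]],
    [0.8,[-0.015,0.025,0],[0,0,0]],
    [0.8,[-0.015,0.028,0],[0,0,0]],
    [0.8,[-0.015,0.028,0],[0,0,0]],
    [0.8,[-0.015,0.028,0],[0,0,0]],
    [0.8,[-0.015,0.028,0],[0,0,0]],
    [0.8,[-0.015,0.028,0],[0,0,0]],
    [0.8,[-0.015,0.028,0],[0,0,0]],
    [0.8,[-0.015,0.028,0],[0,0,0]],
    [0.8,[-0.01,0.018,0],[0,0,0]],
  ],
)

```text
time_s: 19.4
eef_pos: [489.6, -88.1, 132.4]
ee_rot: [-0.0, 1.0, -0.001, -0.002]
force: [-0.9, -0.4, -0.4]
grip_width: 0.41
grip_force: 35.2
```

Call:
servo_tool(
  commands=[
    [0.8,[-0.007,0.01,0],[0,0,0]],
    [0.8,[0,0,0],[0,0,0]],
    [0.8,[0,0,0],[0,0,0]],
  ],
)

```text
time_s: 19.65
eef_pos: [484.6, -96.0, 133.4]
ee_rot: [-0.0, 1.0, -0.001, -0.001]
force: [0.4, -0.4, -1.6]
grip_width: 0.409
grip_force: 35.2
```

```bash
python3 held.py "[(27,37)]"
python3 - <<'E'
from w import *
s,c,p,X=wcloud();ok=c["z_map"]>0
for lo,hi,r in((96,106,40),(86,95,40),(56,66,60)):print(circ(X,ok,(545,-97),r,lo,hi))
E
```

```text
[484.55721617 -96.01536731 133.4494361 ] [-5.e-04  1.e+00 -6.e-04 -6.e-04] [ 0.4 -0.4 -1.6]
[(-60, 263), (-58, 242), (-56, 236), (-54, 236), (-52, 212), (-50, 211), (-48, 198), (-46, 160), (-44, 151), (-36, 148), (-34, 4402), (-32, 668), (-30, 103), (30, 443), (32, 137)]
wrist 27 37 (np.int64(5410), array([1.2, 0.6]), [np.float64(37.5), np.float64(166.2)])
top 27 37 None
(np.int64(1474), [np.float64(544.8), np.float64(-96.9), np.float64(15.9), np.float64(102.2)])
(np.int64(2770), [np.float64(544.9), np.float64(-96.9), np.float64(28.0), np.float64(92.4)])
(np.int64(6420), [np.float64(545.3), np.float64(-97.0), np.float64(49.9), np.float64(62.4)])
```

Call:
servo_tool(
  commands=[
    [0.8,[0.01,0.0014,0],[0,0,0]],
    [0.8,[0.02,0,0],[0,0,0]],
    [0.8,[0.02,0,0],[0,0,0]],
    [0.8,[0.0097,0,0],[0,0,0]],
    [0.8,[0,0,0.01],[0,0,0]],
    [0.8,[0,0,0.015],[0,0,0]],
    [0.8,[0,0,0.011],[0,0,0]],
    [0.8,[0,0,0.005],[0,0,0]],
    [0.8,[0,0,0],[0,0,0]],
    [0.8,[0,0,0],[0,0,0]],
  ],
)

```text
time_s: 20.63
eef_pos: [544.4, -97.7, 93.3]
ee_rot: [-0.0, 1.0, -0.0, -0.0]
force: [-0.1, -0.1, -0.5]
grip_width: 0.412
grip_force: 35.2
```

```bash
python3 held.py "[(27,37)]"
python3 - <<'E'
from w import *
s,c,p,X=wcloud();ok=c["z_map"]>0;e=s["eef_pos"]
# circle fit to the flange's front rim, top face
m=ok&(np.hypot(X[...,0]-e[0],X[...,1]-e[1])<45)&(abs(X[...,2]-e[2]-32.8)<3)
cn=max(cv2.findContours(m.astype(np.uint8),0,1)[0],key=cv2.contourArea)[:,0]
q=X[cn[:,1],cn[:,0]][:,:2]-e[:2]; q=q[np.hypot(*q.T)>35]
A=np.c_[2*q,np.ones(len(q))]; z=np.linalg.lstsq(A,(q**2).sum(1),rcond=None)[0];print(len(q),z[:2],np.sqrt(z[2]+z[0]**2+z[1]**2))
E
```

```text
[544.38516452 -97.72862502  93.28797634] [-0.e+00  1.e+00 -1.e-04 -0.e+00] [-0.1 -0.1 -0.5]
[(-60, 239), (-58, 239), (-56, 250), (-54, 230), (-52, 227), (-50, 198), (-48, 197), (-46, 161), (-44, 148), (-42, 105), (-36, 151), (-34, 4349), (-32, 717), (-30, 103), (28, 384), (30, 3544), (32, 281)]
wrist 27 37 (np.int64(5404), array([0.9, 0.6]), [np.float64(37.7), np.float64(126.0)])
top 27 37 None
219 [0.71909473 0.67250375] 37.06448803722705
```

Call:
servo_tool(
  commands=[
    [0.8,[0,0,0.004],[0,0,0]],
    [0.8,[0,0,0.003],[0,0,0]],
    [0.8,[0,0,0.002],[0,0,0]],
    [0.8,[0,0,0.002],[0,0,0]],
    [0.8,[0,0,0.002],[0,0,0]],
    [0.8,[0,0,0.002],[0,0,0]],
    [0.8,[0,0,0],[0,0,0]],
    [0.8,[0,0,0],[0,0,0]],
  ],
)

```text
time_s: 21.45
eef_pos: [544.5, -97.8, 78.1]
ee_rot: [-0.0, 1.0, -0.0, -0.0]
force: [0.0, -0.3, -1.0]
grip_width: 0.413
grip_force: 35.2
```

Call:
servo_tool(
  commands=[
    [0.8,[0,0,0.001],[0,0,0]],
    [0.8,[0,0,0.0007],[0,0,0]],
    [0.8,[0,0,0],[0,0,0]],
    [0.8,[0,0,0],[0,0,0]],
  ],
)

```text
time_s: 21.78
eef_pos: [544.5, -97.8, 76.5]
ee_rot: [-0.0, 1.0, -0.0, -0.0]
force: [0.5, 0.5, -1.5]
grip_width: 0.41
grip_force: 35.2
```

Call:
servo_tool(
  commands=[
    [0.8,[0,0,0.0007],[0,0,0]],
    [0.8,[0,0,0.0005],[0,0,0]],
    [0.8,[0,0,0],[0,0,0]],
  ],
)

```text
time_s: 22.03
eef_pos: [544.6, -97.9, 75.6]
ee_rot: [0.0, 1.0, -0.0, 0.0]
force: [-1.0, -0.1, 2.0]
grip_width: 0.41
grip_force: 35.5
```

Call:
servo_tool(
  commands=[
    [0.8,[0,0,0.0005],[0,0,0]],
    [0.8,[0,0,0],[0,0,0]],
  ],
)

```text
time_s: 22.2
eef_pos: [544.6, -97.9, 75.6]
ee_rot: [0.0, 1.0, -0.0, 0.0]
force: [-3.3, 0.6, 6.5]
grip_width: 0.415
grip_force: 36.0
```

Seated at 75.6, as predicted. Releasing, raising and backing off to check, then measuring the lever.

Call:
servo_tool(
  commands=[
    [0.2,[0,0,0],[0,0,0]],
    [0,[0,0,0],[0,0,0]],
    [-0.4,[0,0,0],[0,0,0]],
    [-0.7,[0,0,0],[0,0,0]],
    [-0.7,[0,0,0],[0,0,0]],
    [-0.7,[0,0,0],[0,0,0]],
    [-0.7,[0,0,-0.01],[0,0,0]],
    [-0.7,[0,0,-0.025],[0,0,0]],
    [-0.7,[0,0,-0.025],[0,0,0]],
    [-0.7,[0,0,-0.02],[0,0,0]],
  ],
)

```text
time_s: 23.03
eef_pos: [544.8, -97.9, 157.3]
ee_rot: [0.0, 1.0, -0.0, 0.001]
force: [0.3, -0.9, 0.2]
grip_width: 0.85
grip_force: 0.0
```

Call:
servo_tool(
  commands=[
    [-0.7,[-0.025,0.01,0],[0,0,0]],
    [0,[-0.03,0.02,0],[0,0,0]],
    [1,[-0.02,0.03,0],[0,0,0]],
    [1,[-0.01,0.03,0],[0,0,0]],
    [1,[0,0.02,0],[0,0,0]],
    [1,[0,0.01,0],[0,0,0]],
    [1,[0,0,0],[0,0,0]],
    [1,[0,0,0],[0,0,0]],
  ],
)

```text
time_s: 23.7
eef_pos: [459.6, -217.3, 154.9]
ee_rot: [-0.0, 1.0, -0.0, 0.0]
force: [0.5, 0.9, -0.3]
grip_width: -0.0
grip_force: 0.0
```

Run:
```python
from w import *
s,c,p,X=wcloud();ok=c["z_map"]>0;print(s["eef_pos"],s["grip_width"])
t=capture("side");T=cloud(t);u=capture("top");U=cloud(u)
for n,Y,k in(("w",X,ok),("side",T,t["z_map"]>0),("top",U,u["z_map"]>0)):
    for lo,hi,r in((136,150,30),(101,113,45),(56,66,60)):print(n,circ(Y,k,(545,-97),r,lo,hi))
    im={"w":c,"side":t,"top":u}[n]["pixels"].astype(int)
    red=(im[...,0]>90)&(im[...,1]<50)&(im[...,2]<50)&k&(np.hypot(Y[...,0]-520,Y[...,1]+231)<50)
    if red.sum(): print(n,"ball",red.sum(),Y[red].mean(0).round(1),Y[red].min(0).round(1),Y[red].max(0).round(1))
m=ok&(abs(p[...,0])<20)&(abs(p[...,1])<60)&(p[...,2]>-100)&(p[...,2]<-20)
for lo in range(-100,-20,10):
    k=m&(p[...,2]>=lo)&(p[...,2]<lo+10)
    if k.sum()>4: print(lo,k.sum(),p[k].min(0).round(),p[k].max(0).round())
cv2.imwrite("pics/w3.png",c["pixels"][:,:,::-1])
```

```text
[ 459.63604087 -217.28989267  154.90687525] -0.00032427764565267904
w (np.int64(2935), [np.float64(544.7), np.float64(-97.6), np.float64(18.3), np.float64(144.3)])
w (np.int64(5196), [np.float64(544.6), np.float64(-97.3), np.float64(38.2), np.float64(108.4)])
w (np.int64(3466), [np.float64(545.0), np.float64(-97.6), np.float64(49.7), np.float64(62.5)])
w ball 840 [ 522.5 -228.9  126.1] [ 510.2 -240.   117.2] [ 533.5 -218.4  130.9]
side (np.int64(195), [np.float64(545.0), np.float64(-100.1), np.float64(18.0), np.float64(143.8)])
side (np.int64(392), [np.float64(546.9), np.float64(-101.7), np.float64(38.1), np.float64(107.8)])
side (np.int64(523), [np.float64(548.5), np.float64(-105.0), np.float64(49.7), np.float64(61.9)])
side ball 124 [ 520.7 -236.2  125.2] [ 510.2 -244.8  113.2] [ 531.4 -223.9  131.1]
top (np.int64(220), [np.float64(543.7), np.float64(-99.2), np.float64(18.1), np.float64(141.3)])
top (np.int64(632), [np.float64(543.4), np.float64(-98.7), np.float64(38.0), np.float64(105.4)])
top (np.int64(477), [np.float64(544.5), np.float64(-99.1), np.float64(50.0), np.float64(59.3)])
top ball 92 [ 520.5 -228.4  122.2] [ 509.9 -239.8   85.9] [ 532.7 -219.7  129.7]
-100 5827 [ -11.  -43. -100.] [ 14.  43. -90.]
-90 2706 [-13. -36. -90.] [ 14.  35. -80.]
-80 815 [-12. -22. -80.] [ 13.  21. -70.]
-70 641 [  5. -14. -70.] [ 12.  13. -60.]
-60 561 [  6. -14. -60.] [ 11.  13. -50.]
-50 335 [  6. -14. -50.] [ 11.  13. -40.]
```

View pics/w3.png

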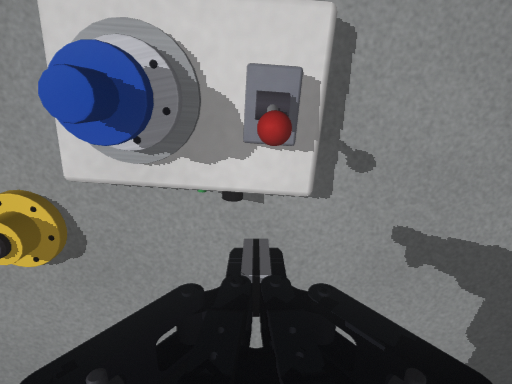

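Cap flange top reads 107 as expected, so it is flat. The ball (274,128) is at about (521.5, -230, 116). Next I lower the shut fingers behind it (machine -x side).

Call:
servo_tool(
  commands=[
    [1,[0,0.013,0],[0,0,0]],
    [1,[0,0,0.02],[0,0,0]],
    [1,[0,0,0.03],[0,0,0]],
    [1,[0,0,0.025],[0,0,0]],
    [1,[0,0,0.012],[0,0,0]],
    [1,[0,0,0],[0,0,0]],
    [1,[0,0,0],[0,0,0]],
  ],
)

```text
time_s: 24.43
eef_pos: [459.6, -230.9, 67.9]
ee_rot: [-0.0, 1.0, -0.0, -0.0]
force: [0.1, -0.1, 0.1]
grip_width: 0.003
grip_force: 0.0
```

Call:
servo_tool(
  commands=[
    [1,[0.015,0,0],[0,0,0]],
    [1,[0.015,0,0],[0,0,0]],
    [1,[0.008,0,0],[0,0,0]],
    [1,[0.008,0,0],[0,0,0]],
    [1,[0.008,0,0],[0,0,0]],
    [1,[0.008,0,0],[0,0,0]],
    [1,[0.008,0,0],[0,0,0]],
    [1,[0.008,0,0],[0,0,0]],
    [1,[0,0,0],[0,0,0]],
  ],
)

```text
time_s: 25.18
eef_pos: [538.6, -230.7, 67.6]
ee_rot: [-0.0, 1.0, 0.0, 0.0]
force: [-0.7, -0.1, -0.1]
grip_width: -0.002
grip_force: 0.0
```

Call:
servo_tool(
  commands=[
    [1,[0.005,0,0],[0,0,0]],
    [1,[0.004,0,0],[0,0,0]],
    [1,[0.003,0,0],[0,0,0]],
    [1,[0,0,0],[0,0,0]],
  ],
)

```text
time_s: 25.52
eef_pos: [541.5, -230.4, 67.1]
ee_rot: [-0.002, 1.0, 0.0, -0.01]
force: [-44.1, 0.2, 19.4]
grip_width: 0.002
grip_force: 22.7
```

Call:
servo_tool(
  commands=[
    [1,[0.002,0,0],[0,0,0]],
    [1,[0.002,0,0],[0,0,0]],
    [1,[0,0,0],[0,0,0]],
  ],
)

```text
time_s: 25.77
eef_pos: [541.7, -230.4, 67.0]
ee_rot: [-0.003, 1.0, 0.0, -0.015]
force: [-65.7, 0.6, 30.1]
grip_width: -0.003
grip_force: 33.3
```

Stop reached (force rose sharply). Backing off and checking the angle.

Call:
servo_tool(
  commands=[
    [1,[-0.015,0,0],[0,0,0]],
    [1,[-0.03,0,0],[0,0,0]],
    [1,[-0.04,0,0],[0,0,0]],
    [1,[0,0,-0.03],[0,0,0]],
    [1,[0,0,-0.03],[0,0,0]],
    [1,[0,0,-0.03],[0,0,0]],
    [1,[0,0,0],[0,0,0]],
    [1,[0,0,0],[0,0,0]],
  ],
)

```text
time_s: 26.43
eef_pos: [469.1, -231.2, 159.2]
ee_rot: [0.001, 1.0, -0.0, 0.001]
force: [-0.4, 1.5, -0.6]
grip_width: -0.004
grip_force: 0.0
```

Run:
```python
from w import *
s,c,p,X=wcloud();ok=c["z_map"]>0;print(s["eef_pos"],s["force"].round(1))
t=capture("side");T=cloud(t);u=capture("top");U=cloud(u)
for n,Y,k in(("w",X,ok),("side",T,t["z_map"]>0),("top",U,u["z_map"]>0)):
    for lo,hi,r in((101,113,45),(56,66,60)):print(n,circ(Y,k,(545,-97),r,lo,hi))
    im={"w":c,"side":t,"top":u}[n]["pixels"].astype(int)
    red=(im[...,0]>90)&(im[...,1]<50)&(im[...,2]<50)&k&(np.hypot(Y[...,0]-550,Y[...,1]+231)<60)
    if red.sum(): print(n,"ball",red.sum(),Y[red].mean(0).round(1),Y[red].min(0).round(1),Y[red].max(0).round(1))
q=X[ok&(abs(X[...,2]-61.4)<1.5)&(np.hypot(X[...,0]-550,X[...,1]+231)<60)][:,:2].astype(np.float32);print("block",cv2.minAreaRect(q))
m=(ok&(abs(X[...,2]-36.4)<2)&(np.hypot(X[...,0]-550,X[...,1]+150)<170));print("box",cv2.minAreaRect(X[m][:,:2].astype(np.float32)))
cv2.imwrite("pics/w4.png",c["pixels"][:,:,::-1])
```

```text
[ 469.07110635 -231.22962531  159.19010381] [-0.4  1.5 -0.6]
w (np.int64(4893), [np.float64(544.7), np.float64(-97.6), np.float64(38.2), np.float64(108.5)])
w (np.int64(3472), [np.float64(545.1), np.float64(-97.1), np.float64(50.0), np.float64(62.5)])
w ball 834 [ 564.7 -232.3  121. ] [ 553.3 -243.2  113.4] [ 576.2 -221.4  125.5]
side (np.int64(274), [np.float64(554.6), np.float64(-104.9), np.float64(35.9), np.float64(107.9)])
side (np.int64(404), [np.float64(554.6), np.float64(-111.3), np.float64(47.6), np.float64(61.9)])
side ball 109 [ 562.8 -238.6  119.8] [ 553.1 -246.5  112. ] [ 573.6 -228.5  125.4]
top (np.int64(621), [np.float64(543.7), np.float64(-99.0), np.float64(37.7), np.float64(105.4)])
top (np.int64(485), [np.float64(544.0), np.float64(-98.3), np.float64(49.9), np.float64(59.4)])
top ball 81 [ 563.1 -231.2  117. ] [ 553.1 -244.2  107.9] [ 573.8 -222.2  123.5]
block ((535.7139892578125, -231.0725555419922), (49.10606384277344, 68.77552032470703), 85.98043823242188)
box ((536.139404296875, -148.5211181640625), (270.1004333496094, 196.3128204345703), 86.0851821899414)
```

View pics/w4.png

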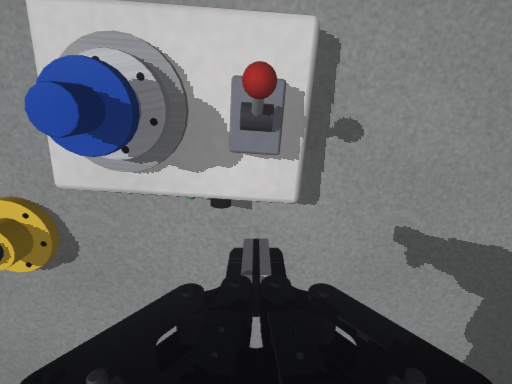

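The lever is now over: the ball (260,80) is 29 mm past its block's centre at about 110 mm height, i.e. +0.5 rad at its stop. The cap and die are still flat.

```bash
python3 -c "
from rig import *
print(finish_job())"
```

```text
the job is handed in; nothing more can be done
None
```

The die and then the cap sit flat on the spigot and were let go, the red lever is over at its far stop, and I handed the job in at about 27 s (no verdict came back). My first two grips on the die were too low or too high, because the fingertips sit about 40 mm behind the reported TCP, so I regripped it before lifting. The bowl, pie tin and shaker were never approached.

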